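Pack the last reagent bottle and snap the case shut

ROBOT

A 6-joint arm with a two-finger parallel gripper is mounted at the origin on a cart in front of the work surface, level with it; the furniture and walls round the work are solid. World frame = base frame: x ahead of the robot, y to its left, z up, the work surface at z = 0. Lengths are in m, angles in rad, forces in N, time in s.
With the tool pointing down it reaches from about 0.35 to 0.775 m from the base axis. Payload 5.5 kg.
Tool frame: the origin (TCP) lies between the finger pads; the fingertips stand 11 mm ahead of it and the grasp point (between the pads) lies 8 mm behind it; z points along the fingers, y is the direction in which the jaws open and shut (so a half turn about z gives the same grasp; the last joint's range is limited). The gripper opens to 85 mm and grips with 20 to 120 N. Pads are 22 mm wide; open, the fingers measure 114 mm over their backs; the gripper's body (76 mm by 85 mm) begins 54 mm behind the grasp point. The pads swing forward as they close: fully open they stand 13 mm farther back than shut.
Start: joints at [1.014, 0.313, 0.046, 1.304, 0, 1.431], TCP at [0.233, 0.526, 0.213] pointing down, gripper open.
Joint ranges: [-2.76, 2.76], [-0.86, 1.69], [-1.03, 1.26], [-2.2, 2.34], [-1.47, 1.5], [-3.14, 3.14]. Speed limits (rad/s): [2.57, 2.57, 3.14, 3.14, 3.14, 3.14].

INTERFACE

Orientations are given as [roll, pitch, yaw] about the fixed x, y, z axes, in that order (R = Rz(yaw) Ry(pitch) Rx(roll)).
In Python, from plant import ctrl gives the robot as it stands. Calls block until the motion is done:
- ctrl.move_to(position, orientation): joint-space move of the TCP to a pose.
- ctrl.move_l(position, attitude=None, v=0.15): straight line of the TCP; attitude=None keeps the orientation; v is the mean speed in m/s.
- ctrl.goto_joints(angles): joint-space move.
- ctrl.grip(opening, strength=None): finger opening in m; strength is the grip in N (None keeps the last); returns when the fingers have stopped.
- ctrl.sleep(seconds).
- ctrl.solve_ik(position, orientation): joint angles nearest the present ones, or None.
- ctrl.camera(name): name is "scene" or "top"; returns a dict with "color" (400x640x3 uint8, red, green, blue), "fx", "fy", "cx", "cy" (pixels), "R" (3x3) and "t" (3): a world point X has camera coordinates R X + t. Camera axes: x right, y down, z forward; pixel columns grow to the right and rows downward; lengths in m; the calibration is good to about 2 mm. A picture is of the moment at which its call begins. There is no depth.
A pose or a line that the arm cannot do raises ctrl.PlanningError and nothing moves.
- ctrl.job_done(): hands the job in, once; it reports no verdict.
Readings, each from a call of its own:
- ctrl.get_time_s(): time.
- ctrl.get_joint_positions(): joint angles.
- ctrl.get_joint_velocities(): joint speeds.
- ctrl.get_tau(): joint torques, N m.
- ctrl.get_tcp_pos(): TCP position.
- ctrl.get_ee_rot(): TCP orientation.
- ctrl.get_force(): force on the tool from outside, world axes, zero at the start.
- ctrl.get_moment(): the same for the moment, N m.
- ctrl.get_grip_width(): finger opening in m.
Only numpy, scipy, OpenCV 4.12 (cv2) and the standard library are available. Lean on these libraries where they do the work, as an engineer would, in place of code of your own. Each camera call takes 0.05 s, during which the arm holds its last target.

TASK

The reagent bottles are being packed away after the lesson. Stand the dropper bottle that is still on the table gently, upright and fully down in the empty cell of the bottle case, then swing the lid over and press down its front edge, firmly but without forcing it, until the spring catch has snapped over the lid's lip and holds the lid shut. Leave the other things on the table where they are.

Things in the scene. Friction and masses are not known exactly. Their poses are not given: they have to be found in the camera images.
- bottle: the dropper bottle on the table, upright: amber glass body 32 mm in diameter and 72 mm high, white collar 20 mm in diameter at 68 to 80 mm, red rubber bulb 14 mm in diameter from 80 to 106 mm, where it can be pinched. Origin at the centre of its underside, z up.
- case: fixed bottle case: dark grey tray 93 mm (x) by 138 mm (y), 68 mm high, 2 x 3 square cells 42 mm wide, 45 mm apart, walls as high as the tray; five are full (bottles up to 111 mm high), the middle one of the front row is empty. Origin at the centre of its underside; x points from the front (catch, robot side) to the back (lid hinge), y to its left, z up.
- empty_cell (a point): centre of the floor of the empty cell, 4 mm above the table; the cell's mouth is 64 mm higher
- lid (a joint): angle of the light grey lid, a shell 97 x 146 mm, 50 mm high: 0 fully shut (its flat top then 119 mm above the table), grows as it opens; 1.65 to 1.98 rad at the start, stop at 2.0. A spring in the hinge lifts it again from any angle below about 1.3 rad (4 N at its front) until the catch holds it; caught, it rests between 0 and 0.13 rad.
- lid_hinge (a point): middle of the lid's hinge axis, which runs along the case's y, 69 mm above the table and 50 mm behind the case's centre
- lid_press (a point): middle of the lid's outer top face, 22 mm behind its front edge (78 mm from the hinge axis along the lid, 50 mm off it); moves with the lid, near the end also forwards (50 mm per rad), so a finger pressed straight down rubs. Along the arc the resistance here climbs to 10 to 15 N, drops as the catch snaps, then turns hard as the lip meets the ledge; over 30 N is forcing.
- lid_lip (a point): outer end of the lip, a 28 mm wide, 5 mm thick ledge that stands out 8 mm from the lower edge of the lid's front wall (108 mm from the hinge axis, 66 mm below the lid's top); moves with the lid. A steel hook with a bevelled nose, 22 mm wide, on the tray's front snaps over it. The hook and its ledge sit on slotted screws, up to 12 mm higher on one case than on another.
- glue_bottle: bystander: white bottle 43 mm in diameter, 131 mm high; origin at the centre of its underside
- jar: bystander: clear jar 51 mm in diameter, 65 mm high; origin at the centre of its underside
- cup: bystander: small cup 44 mm in diameter, 33 mm high; origin at the centre of its underside
Things that resemble listed ones, but are neither listed nor needed, are in the scene too. What is shaped like the case but red is not meant.

How it is judged:
By the outcome, as a careful person would: the job done as asked, in the order asked, and still so for the second after the job is handed in, with the robot touching nothing.
It also fails if it takes over 61 s, if anything falls off the work surface, if the arm or the gripper's body presses on something with over 40 N, if the wrist force passes 120 N, or if a joint passes its speed limit or range.

## Working session

There is one attempt and no reset: what is moved stays moved. The work goes in short steps, each a Python script; the robot and the scene stay as the last script left them, time stands still between calls to the robot, and variables do not carry over. Pictures are saved under pics/ and viewed, and the job is handed in when it is done.

```bash
ls; mkdir -p pics; python3 - <<'E'
from plant import ctrl
import cv2
for n in("scene","top"):
    c=ctrl.camera(n); cv2.imwrite(f"pics/{n}0.png",c["color"][:,:,::-1])
    print(n,c["fx"],c["fy"],c["cx"],c["cy"],c["R"],c["t"])
print(ctrl.get_time_s(),ctrl.get_force(),ctrl.get_ee_rot())
E
```

```text
pics
scene 369.30966016133095 369.30966016133095 314.7585550445344 206.81802519930548 [[-0.49228769 -0.8704212   0.0044451 ]
 [-0.49264114  0.27440766 -0.82583603]
 [ 0.71760542 -0.40873875 -0.56389281]] [0.30331524 0.3874403  0.46361591]
top 363.9699653269703 363.9699653269703 313.36870623294703 198.11574736970368 [[-0.0214963  -0.99968838  0.01269052]
 [-0.98487043  0.01899107 -0.17224857]
 [ 0.17195388 -0.01620122 -0.98497177]] [-0.01202     0.63398797  0.98231747]
0.1 [-0.05218015  0.63345172  0.01663505] [-3.13993592e+00 -2.05100876e-04  2.72481124e+00]
```

View pics/scene0.png

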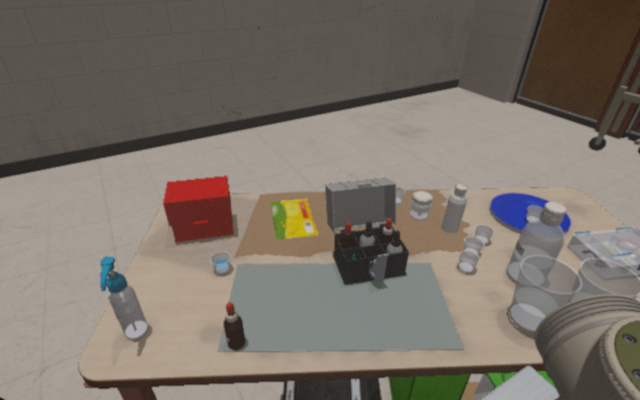

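View pics/top0.png

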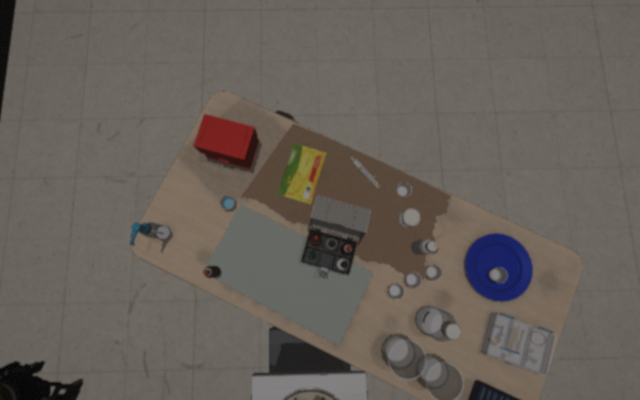

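The scene view shows the bottle at about (234,325), the case at (370,255) with its lid open, and the red lookalike at (200,208). The top view has the bottle's bulb at about (212,271) and the case at (328,250). I'll zoom in next.

```bash
python3 - <<'E'
import cv2,numpy as np
a=cv2.imread("pics/scene0.png");b=cv2.imread("pics/top0.png")
cv2.imwrite("pics/s_case.png",cv2.resize(a[170:290,310:430],None,fx=5,fy=5,interpolation=cv2.INTER_CUBIC))
cv2.imwrite("pics/t_case.png",cv2.convertScaleAbs(cv2.resize(b[185:285,285:385],None,fx=6,fy=6,interpolation=cv2.INTER_CUBIC),alpha=1.6))
cr=np.hstack([cv2.resize(a[295:355,205:265],None,fx=6,fy=6,interpolation=cv2.INTER_CUBIC),cv2.resize(b[245:305,180:240],None,fx=6,fy=6,interpolation=cv2.INTER_CUBIC)])
cv2.imwrite("pics/bot.png",cv2.convertScaleAbs(cr,alpha=1.5))
E
```

```text
(no output)
```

View pics/s_case.png

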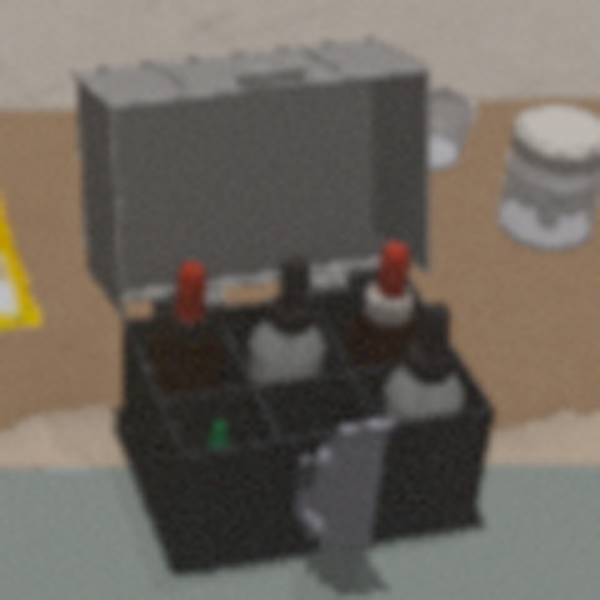

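View pics/t_case.png

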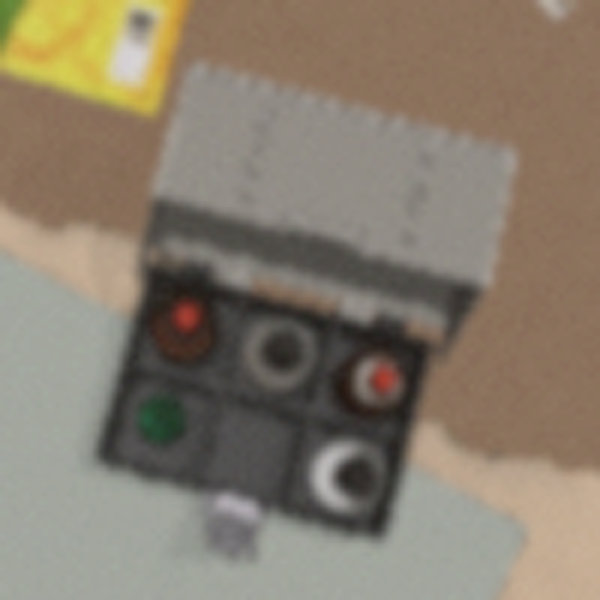

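View pics/bot.png

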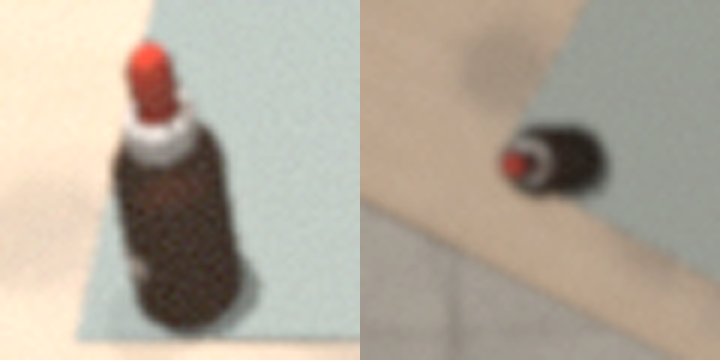

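```bash
cat > h.py <<'E'
import numpy as np,cv2
class Cam:
    def __init__(s,c):
        s.R=np.array(c["R"]);s.t=np.array(c["t"]);s.c=c;s.C=-s.R.T@s.t
    def ray(s,u,v): 
        d=s.R.T@np.array([(u-s.c["cx"])/s.c["fx"],(v-s.c["cy"])/s.c["fy"],1]);return d/np.linalg.norm(d)
    def onz(s,u,v,z):
        d=s.ray(u,v);return s.C+d*(z-s.C[2])/d[2]
    def proj(s,X):
        p=s.R@np.asarray(X)+s.t;return np.array([s.c["fx"]*p[0]/p[2]+s.c["cx"],s.c["fy"]*p[1]/p[2]+s.c["cy"]])
def tri(A,pa,B,pb):
    a=A.ray(*pa);b=B.ray(*pb)
    k=np.linalg.lstsq(np.c_[a,-b],B.C-A.C,rcond=None)[0]
    P=A.C+k[0]*a;Q=B.C+k[1]*b
    return (P+Q)/2,np.linalg.norm(P-Q)
E
python3 - <<'E'
from h import *
from plant import ctrl
np.set_printoptions(precision=4,suppress=True)
S=Cam(ctrl.camera("scene"));T=Cam(ctrl.camera("top"))
def red(c,box):
    im=c.c["color"].astype(int);x0,y0,x1,y1=box
    m=np.zeros(im.shape[:2],bool);m[y0:y1,x0:x1]=True
    m&=(im[...,0]>85)&(im[...,0]>1.8*im[...,1])&(im[...,0]>1.8*im[...,2])
    v,u=np.nonzero(m);return (u.mean(),v.mean(),v.min(),v.max(),len(u))
rs=red(S,(215,295,250,325));rt=red(T,(200,260,225,285));print(rs,rt)
print("bulb",tri(S,rs[:2],T,rt[:2]), S.onz(*rs[:2],.092),T.onz(*rt[:2],.1))
# bottle base by scene: bottom ellipse centre approx
print("base scene", S.onz(205+187/6,295+312/6,.0))
# base edge in top (body far end): right edge 
print("base top", T.onz(180+(575-360)/6,245+160/6,.0))
L={'FL':(301.3,261.7),'FR':(348.8,274.7),'BL':(309.2,230.3),'BR':(356.3,242.5)}
P={k:T.onz(*v,.068) for k,v in L.items()}
for k in P:print(k,P[k],S.proj(P[k]))
n=np.linalg.norm
print('FL-FR',n(P['FL']-P['FR']),'BL-BR',n(P['BL']-P['BR']),'FL-BL',n(P['FL']-P['BL']),n(P['FR']-P['BR']))
print('yawY',[np.arctan2(*( (P[a]-P[b])[:2]*[-1,1])) for a,b in(('FL','FR'),('BL','BR'))],'yawX',[np.arctan2((P[a]-P[b])[1],(P[a]-P[b])[0]) for a,b in(('BL','FL'),('BR','FR'))])
print('centre',sum(P.values())/4)
for nm,uv,z in(('FL',(345.6,261),.068),('FR',(408.4,252.4),.068),('FLb',(345,284.4),0),('FRb',(406,275),0)):print(nm,S.onz(*uv,z))
E
```

```text
(np.float64(229.7), np.float64(308.1666666666667), np.int64(303), np.int64(314), 60) (np.float64(205.0), np.float64(272.0), np.int64(271), np.int64(273), 5)
bulb (array([0.4345, 0.2656, 0.0943]), np.float64(0.0001096851550934487)) [0.4365 0.2652 0.092 ] [0.4346 0.2641 0.1   ]
base scene [0.4271 0.2684 0.    ]
base top [0.4328 0.2608 0.    ]
FL [0.4558 0.012  0.068 ] [348.7401 261.1719]
FR [ 0.4183 -0.1165  0.068 ] [409.8753 251.3771]
BL [ 0.5411 -0.0112  0.068 ] [335.9931 234.6462]
BR [ 0.5048 -0.1405  0.068 ] [392.3183 226.0748]
FL-FR 0.13384834400335233 BL-BR 0.13428527543691926 FL-BL 0.08834101208771349 0.08978052896945901
yawY [np.float64(-0.28453503384453654), np.float64(-0.2737628856534725)] yawX [np.float64(-0.2661086044370411), np.float64(-0.27118456024614335)]
centre [ 0.48   -0.0641  0.068 ]
FL [0.4594 0.0173 0.068 ]
FR [ 0.4173 -0.1116  0.068 ]
FLb [0.4591 0.0148 0.    ]
FRb [ 0.4171 -0.1176  0.    ]
```

```bash
python3 - <<'E'
from h import *
from plant import ctrl
np.set_printoptions(precision=4,suppress=True)
T=Cam(ctrl.camera("top"))
g=cv2.cvtColor(T.c["color"],cv2.COLOR_RGB2GRAY).astype(float)
c0=np.array([.481,-.064]);yaw=-.275
def world(cx,cy,z,c0=c0,yaw=yaw):
    c,s=np.cos(yaw),np.sin(yaw);return np.array([c0[0]+c*cx-s*cy,c0[1]+s*cx+c*cy,z])
def edge(pt,dirn,rng=.018):
    # profile along dirn (case frame) at z .068; half-level crossing
    ss=np.arange(-rng,rng,.0005)
    uv=np.array([T.proj(world(*(np.array(pt)+dirn*s),.068)) for s in ss],np.float32)
    p=cv2.remap(g.astype(np.float32),uv[:,0].reshape(1,-1),uv[:,1].reshape(1,-1),cv2.INTER_LINEAR)[0]
    gr=np.gradient(cv2.GaussianBlur(p.reshape(1,-1),(0,0),3)[0])
    i=np.argmax(gr);return ss[i],gr[i],p.min(),p.max()
for nm,pts,d in (('left',[(x,.069) for x in np.arange(-.035,.03,.01)],np.array([0,1.])),
                 ('right',[(x,-.069) for x in np.arange(-.035,.03,.01)],np.array([0,-1.])),
                 ('front',[(-.0465,y) for y in (-.06,-.05,-.04,-.03,.03,.04,.05,.06)],np.array([-1.,0]))):
    print(nm,[round(float(edge(p,d)[0])*1000,1) for p in pts],'mm outward')
E
```

```text
left [0.5, 0.0, 0.0, -0.5, -0.5, -0.5, -1.0] mm outward
right [-2.0, -1.5, -1.5, -1.5, -1.5, -2.5, -2.5] mm outward
front [-1.0, 1.0, 1.0, 1.0, 0.0, 0.0, -0.5, -0.5] mm outward
```

```bash
cat >> h.py <<'E'
np.set_printoptions(precision=4,suppress=True)
C0=np.array([.4812,-.0633]);YAW=-.283
def world(cx,cy,z):
    c,s=np.cos(YAW),np.sin(YAW);return np.array([C0[0]+c*cx-s*cy,C0[1]+s*cx+c*cy,z])
E
python3 - <<'E'
from h import *
from plant import ctrl
def ik(p,yaw):
    q=ctrl.solve_ik(list(p),[np.pi,0,yaw]); return None if q is None else np.array(q)
for yaw in (YAW+np.pi,YAW,YAW+np.pi/2,YAW-np.pi/2):
    print(yaw,ik([.4345,.2655,.094],yaw),ik(world(-.0225,0,.1),yaw),ik(world(.16,0,.2),yaw),ik(world(.155,0,.13),yaw))
t=ctrl.get_time_s()
Y=YAW+np.pi
ctrl.move_to([.4345,.2655,.2],[np.pi,0,Y]); print(ctrl.get_time_s()-t,ctrl.get_tcp_pos())
ctrl.grip(.045,25);print(ctrl.get_time_s()-t,ctrl.get_grip_width(),ctrl.get_force())
for n in("scene","top"):
    c=ctrl.camera(n); cv2.imwrite(f"pics/{n}1.png",c["color"][:,:,::-1])
a=cv2.imread("pics/scene1.png")[220:360,180:300];b=cv2.imread("pics/top1.png")[220:320,160:260]
cv2.imwrite("pics/h1.png",np.hstack([cv2.resize(a,(400,467)),cv2.resize(b,(400,467))]))
E
```

```text
2.858592653589793 [ 0.3907  0.2569 -0.3335  0.9804  0.      0.6737] [-0.297   0.1683 -0.4321  0.9704  0.     -0.014 ] [-0.293   0.4546  0.2223  1.3385  0.     -0.01  ] [-0.2931  0.4697  0.0738  1.1748  0.     -0.0101]
-0.283 [ 0.3907  0.2569 -0.3335  0.9804  0.     -2.4679] [-0.297   0.1683 -0.4321  0.9704  0.      3.1276] [-0.293   0.4546  0.2223  1.3385  0.      3.1316] [-0.2931  0.4697  0.0738  1.1748  0.      3.1315]
1.2877963267948966 [ 0.3907  0.2569 -0.3335  0.9804  0.      2.2445] [-0.297   0.1683 -0.4321  0.9704  0.      1.5568] [-0.293   0.4546  0.2223  1.3385  0.      1.5608] [-0.2931  0.4697  0.0738  1.1748  0.      1.5607]
-1.8537963267948965 [ 0.3907  0.2569 -0.3335  0.9804  0.     -0.8971] [-0.297   0.1683 -0.4321  0.9704  0.     -1.5848] [-0.293   0.4546  0.2223  1.3385  0.     -1.5808] [-0.2931  0.4697  0.0738  1.1748  0.     -1.5809]
1.25 [0.4343 0.2661 0.2001]
1.725 0.04523314397444128 [ 0.4997 -0.0774  0.8195]
```

View pics/h1.png

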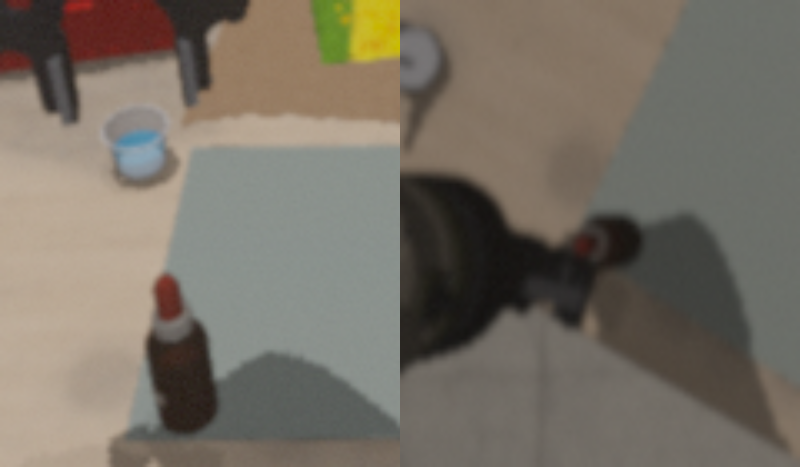

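The jaws are over the bottle and nothing is in the way. Next I'll descend and check before closing.

```bash
cat >> h.py <<'E'
def snap(ctrl,name,sb=None,tb=None):
    o=[]
    for n,b in(("scene",sb),("top",tb)):
        if b is None: continue
        im=ctrl.camera(n)["color"][:,:,::-1][b[1]:b[3],b[0]:b[2]]
        o.append(cv2.resize(im,(400,int(400*im.shape[0]/im.shape[1])),interpolation=cv2.INTER_CUBIC))
    h=max(i.shape[0] for i in o)
    o=[cv2.copyMakeBorder(i,0,h-i.shape[0],0,0,cv2.BORDER_CONSTANT) for i in o]
    cv2.imwrite(f"pics/{name}.png",cv2.convertScaleAbs(np.hstack(o),alpha=1.4))
E
python3 - <<'E'
from h import *
from plant import ctrl
ctrl.move_l([.4345,.2655,.097],v=.1)
print(ctrl.get_time_s(),ctrl.get_tcp_pos(),ctrl.get_force())
snap(ctrl,"h2",(180,270,280,370),(160,230,240,310))
E
```

```text
3.2583 [0.435  0.2657 0.0976] [ 0.0976  0.6726 -0.3745]
```

View pics/h2.png

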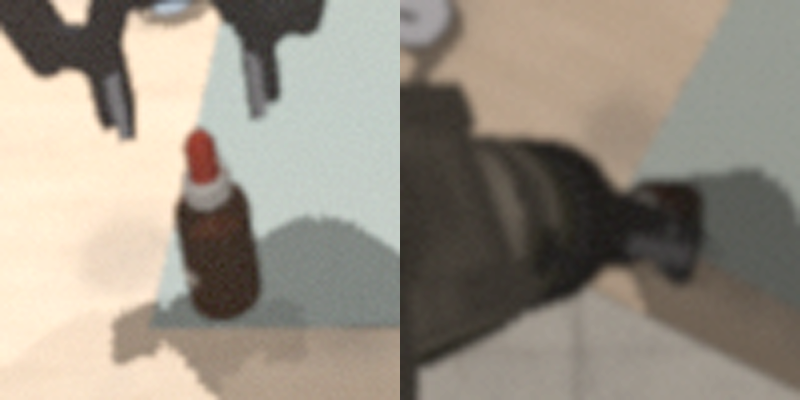

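```bash
python3 - <<'E'
from h import *
from plant import ctrl
S=Cam(ctrl.camera("scene"));T=Cam(ctrl.camera("top"))
p=np.array([.435,.2657,0]);j=np.array([-np.sin(YAW),np.cos(YAW),0])
for z in(.086,.092,.1,.105,.11):
  print(z,[((S.proj(p+[0,0,z]+k*j)-[180,270])*4) for k in(.0225,-.0225,0)])
# tips seen: crop (125,135) and (260,115)
print(S.C)
E
```

```text
0.086 [array([145.6116, 174.9498]), array([254.9203, 155.5787]), array([200.6478, 165.1966])]
0.092 [array([143.4975, 165.3377]), array([253.4325, 145.9949]), array([198.8511, 155.5983])]
0.1 [array([140.6419, 152.3546]), array([251.4233, 133.0524]), array([196.4246, 142.6352])]
0.105 [array([138.8355, 144.1417]), array([250.1526, 124.8666]), array([194.8897, 134.4356])]
0.11 [array([137.0122, 135.8517]), array([248.87 , 116.605]), array([193.3406, 126.1596])]
[0.0075 0.3472 0.58  ]
```

```bash
python3 - <<'E'
from h import *
from plant import ctrl
S=Cam(ctrl.camera("scene"));T=Cam(ctrl.camera("top"))
p=np.array([.435,.2657,0]);j=np.array([-np.sin(YAW),np.cos(YAW),0]);f=np.array([np.cos(YAW),np.sin(YAW),0])
o=[]
for c,b in((S,(200,275,260,325)),(T,(185,255,245,305))):
    im=cv2.resize(np.ascontiguousarray(c.c["color"][b[1]:b[3],b[0]:b[2],::-1]),None,fx=6.6,fy=6.6,interpolation=cv2.INTER_CUBIC)
    im=cv2.convertScaleAbs(im,alpha=1.8)
    for z,col in((.092,(0,255,0)),(.106,(255,255,0))):
      for k in(-.0225,.0225):
        for w in(-.011,.011):
          u=(c.proj(p+[0,0,z]+k*j+w*f)-[b[0],b[1]]+.5)*6.6
          cv2.circle(im,tuple(int(a) for a in u),3,col,-1)
    o.append(im)
cv2.imwrite("pics/h3.png",np.hstack(o))
E
```

```text
(no output)
```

View pics/h3.png

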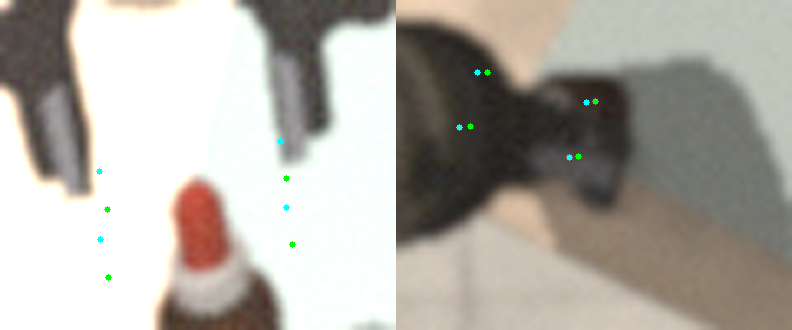

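```bash
python3 - <<'E'
from h import *
from plant import ctrl
S=Cam(ctrl.camera("scene"));T=Cam(ctrl.camera("top"))
print(ctrl.get_ee_rot(),ctrl.get_tcp_pos(),ctrl.get_joint_positions(),ctrl.get_grip_width())
print(tri(S,(244.7,299.2),T,(216.7,286)))
for z in(.09,.1,.11,.12):print(z,S.onz(244.7,299.2,z),S.onz(212.5,304,z),T.onz(216.7,286,z))
snap(ctrl,"h4",(120,170,330,380),(100,180,300,380))
E
```

```text
[3.1414 0.0003 2.8586] [0.4346 0.2656 0.0972] [ 0.3908  0.2541 -0.3287  0.9876 -0.      0.6737] 0.04531888785347399
(array([0.4043, 0.2357, 0.1277]), np.float64(0.021281361501310443))
0.09 [0.4445 0.236  0.09  ] [0.4611 0.2874 0.09  ] [0.3976 0.2351 0.09  ]
0.1 [0.4355 0.2383 0.1   ] [0.4519 0.2886 0.1   ] [0.3982 0.2327 0.1   ]
0.11 [0.4266 0.2406 0.11  ] [0.4426 0.2898 0.11  ] [0.3988 0.2302 0.11  ]
0.12 [0.4177 0.2428 0.12  ] [0.4333 0.291  0.12  ] [0.3993 0.2278 0.12  ]
```

View pics/h4.png

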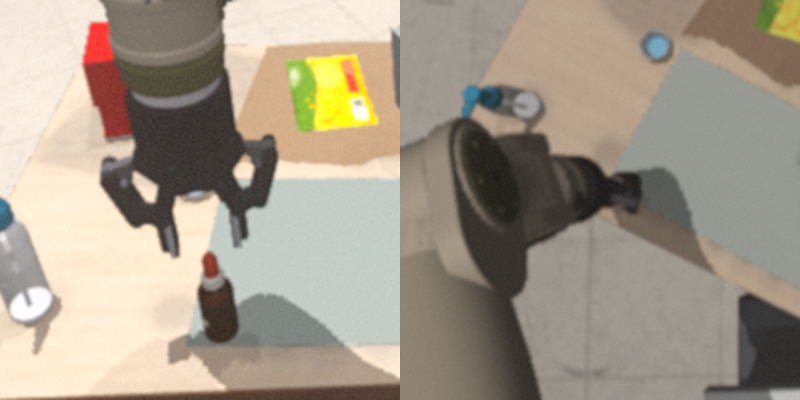

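```bash
python3 - <<'E'
from h import *
from plant import ctrl
ctrl.grip(.024,25)
print(ctrl.get_time_s(),ctrl.get_force(),ctrl.get_grip_width())
snap(ctrl,"h5",(200,275,260,335),(185,245,245,305))
E
```

```text
4.0917 [-0.2763 -0.6062 -0.0947] 0.024275040799472507
```

View pics/h5.png

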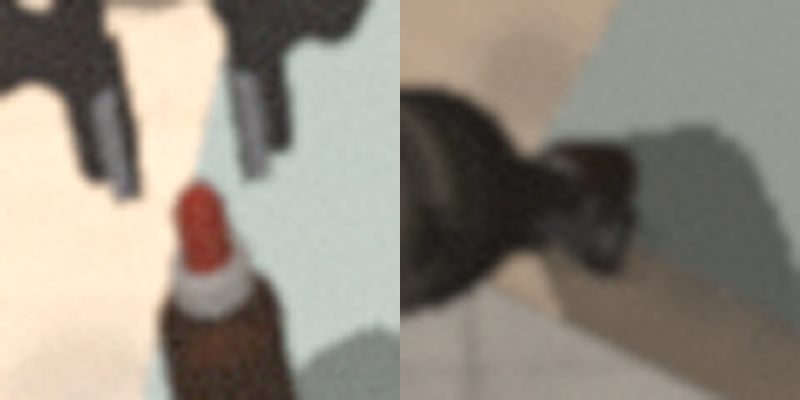

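```bash
python3 - <<'E'
from h import *
from plant import ctrl
S=Cam(ctrl.camera("scene"))
for z in(.09,.1,.105,.11,.115,.12):print(z,S.onz(228.7,302.6,z))
print(S.proj([.4345,.2655,.106]),S.proj([.4345,.2655,.08]))
E
```

```text
0.09 [0.4506 0.2624 0.09  ]
0.1 [0.4416 0.2642 0.1   ]
0.105 [0.4371 0.265  0.105 ]
0.11 [0.4326 0.2659 0.11  ]
0.115 [0.428  0.2668 0.115 ]
0.12 [0.4235 0.2676 0.12  ]
[228.8616 303.3571] [230.8183 313.8339]
```

```bash
python3 - <<'E'
from h import *
from plant import ctrl
S=Cam(ctrl.camera("scene"));T=Cam(ctrl.camera("top"))
p=np.array(ctrl.get_tcp_pos());o=[]
for c,b in((S,(170,190,290,340)),(T,(110,220,260,320))):
    k=400/(b[2]-b[0])
    im=cv2.resize(np.ascontiguousarray(c.c["color"][b[1]:b[3],b[0]:b[2],::-1]),None,fx=k,fy=k,interpolation=cv2.INTER_CUBIC)
    im=cv2.convertScaleAbs(im,alpha=2)
    for z in np.arange(0,.3,.02):
          u=(c.proj([p[0],p[1],z])-[b[0],b[1]]+.5)*k
          cv2.circle(im,tuple(int(a) for a in u),2,(0,255,0) if abs(z-.1)>.001 else (255,0,255),-1)
    o.append(im)
h=max(i.shape[0] for i in o);o=[cv2.copyMakeBorder(i,0,h-i.shape[0],0,0,cv2.BORDER_CONSTANT) for i in o]
cv2.imwrite("pics/h6.png",np.hstack(o))
E
```

```text
(no output)
```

View pics/h6.png

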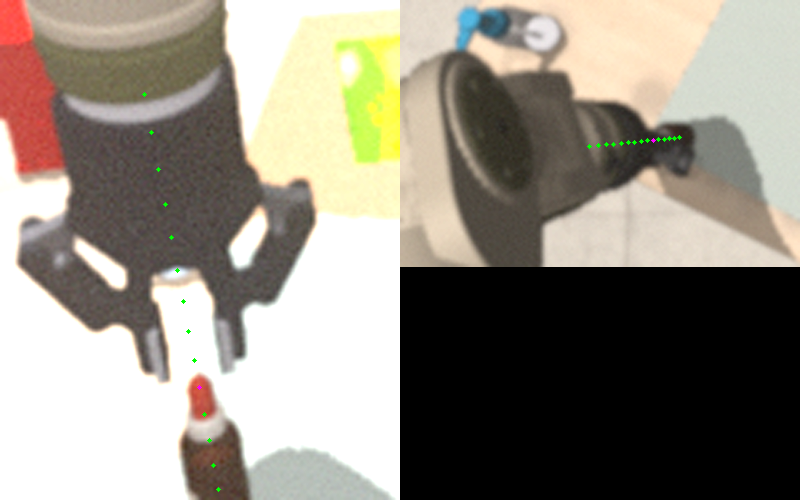

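```bash
python3 - <<'E'
from h import *
from plant import ctrl
ctrl.grip(.034,25)
ctrl.move_l([.4345,.2655,.086],v=.08)
print(ctrl.get_time_s(),ctrl.get_tcp_pos(),ctrl.get_force(),ctrl.get_grip_width())
snap(ctrl,"h7",(200,275,260,335),(185,245,245,305))
E
```

```text
4.8833 [0.4338 0.2652 0.0854] [0.2382 0.9127 0.8621] 0.03401822430788397
```

View pics/h7.png

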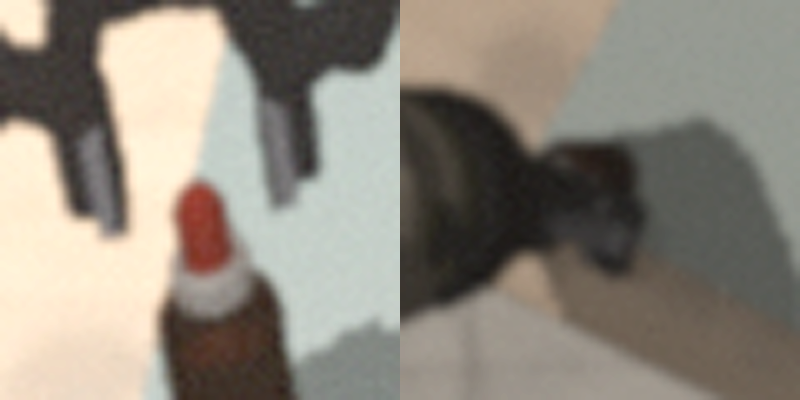

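```bash
python3 - <<'E'
from h import *
from plant import ctrl
ctrl.move_l([.4345,.2655,.082],v=.08)
ctrl.grip(0.0,25)
print(ctrl.get_time_s(),ctrl.get_tcp_pos(),ctrl.get_force(),ctrl.get_grip_width())
snap(ctrl,"h8",(200,275,260,335),(185,245,245,305))
E
```

```text
5.5833 [0.4346 0.2655 0.082 ] [ 0.3321 -0.5731 -1.0396] 0.008758825586631378
```

View pics/h8.png

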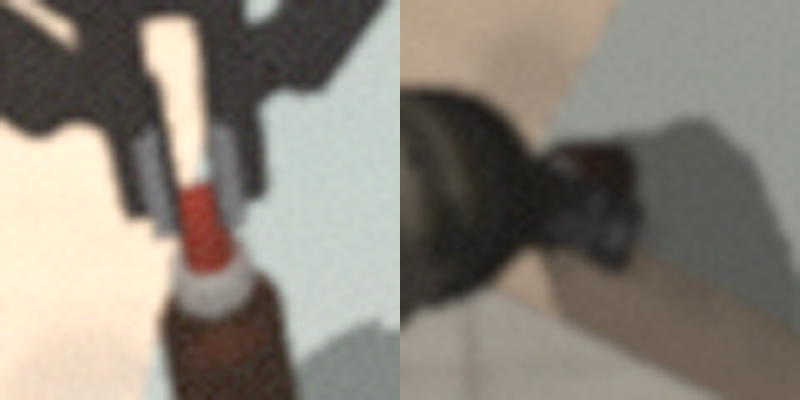

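```bash
python3 - <<'E'
from h import *
from plant import ctrl
ctrl.move_l([.4345,.2655,.102],v=.05)
print(ctrl.get_time_s(),ctrl.get_tcp_pos(),ctrl.get_force(),ctrl.get_grip_width())
snap(ctrl,"h9",(200,275,260,355),(185,245,245,305))
E
```

```text
6.2333 [0.4347 0.2656 0.1023] [ 0.2524 -0.4944 -1.1176] 0.008647514794630405
```

View pics/h9.png

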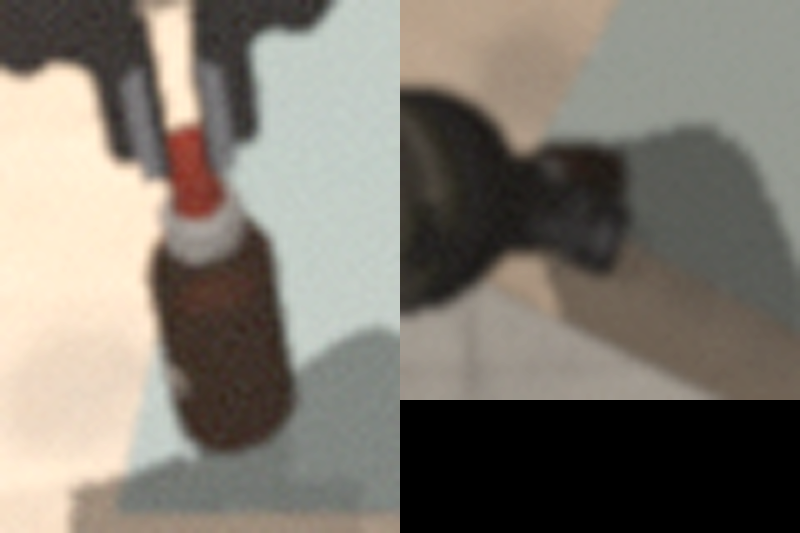

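```bash
python3 - <<'E'
from h import *
from plant import ctrl
Y=YAW+np.pi
ctrl.move_l([.4345,.2655,.23],v=.15)
p=world(-.0225,0,.23)
ctrl.move_l(p,v=.2)
ctrl.move_l(world(-.0225,0,.170),v=.1)
print(ctrl.get_time_s(),ctrl.get_tcp_pos(),world(-.0225,0,.170),ctrl.get_force(),ctrl.get_grip_width())
S=Cam(ctrl.camera("scene"))
snap(ctrl,"h10",(320,190,420,290),(290,200,370,280))
print([(S.proj(world(-.0225,0,z))-[320,190])*4 for z in(.068,.088)])
E
```

```text
9.85 [ 0.4599 -0.0569  0.1704] [ 0.4596 -0.057   0.17  ] [ 0.5689 -0.5063 -1.4911] 0.008541816435669886
[array([220.0459, 236.6002]), array([223.7604, 207.2829])]
```

View pics/h10.png

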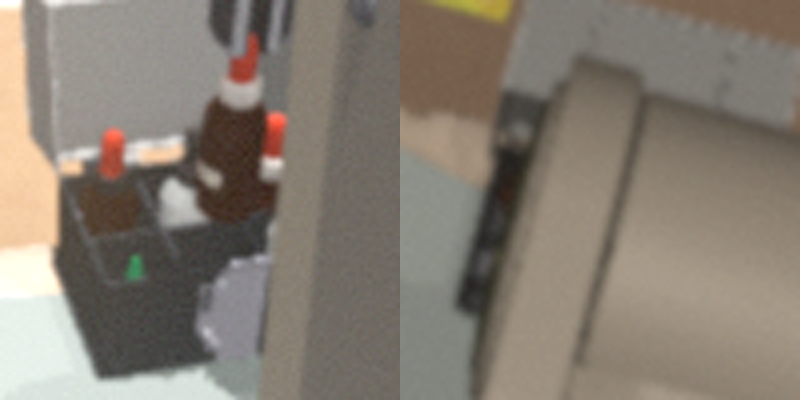

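```bash
python3 - <<'E'
from h import *
from plant import ctrl
S=Cam(ctrl.camera("scene"));T=Cam(ctrl.camera("top"))
a=cv2.imread("pics/scene0.png");t=cv2.imread("pics/top0.png")
def ov(im,c,b,k,segs,out=None):
    z=cv2.convertScaleAbs(cv2.resize(np.ascontiguousarray(im[b[1]:b[3],b[0]:b[2]]),None,fx=k,fy=k,interpolation=cv2.INTER_CUBIC),alpha=2.2)
    for P,Q in segs:
        f=lambda X:tuple(int(round(v)) for v in (c.proj(X)-[b[0],b[1]]+.5)*k)
        cv2.line(z,f(P),f(Q),(0,255,0),1)
    return z
X=[-.0465,.0465];Yy=[-.069,.069]
segs=[]
for x in(-.0465,0,.0465): segs.append((world(x,-.069,.068),world(x,.069,.068)))
for y in(-.069,-.0225,.0225,.069): segs.append((world(-.0465,y,.068),world(.0465,y,.068)))
A=ov(a,S,(325,215,415,290),4.4,segs);B=ov(t,T,(290,215,370,290),4.9,segs)
h=max(A.shape[0],B.shape[0]);P=lambda i:cv2.copyMakeBorder(i,0,h-i.shape[0],0,0,cv2.BORDER_CONSTANT)
cv2.imwrite("pics/ov0.png",np.hstack([P(A),P(B)]))
p=ctrl.get_tcp_pos()
segs=[((p[0],p[1],.088),(p[0],p[1],.194))]+[((p[0]+.016*np.cos(u),p[1]+.016*np.sin(u),.088),(p[0]+.016*np.cos(u+.3),p[1]+.016*np.sin(u+.3),.088)) for u in np.arange(0,6.3,.3)]
cv2.imwrite("pics/ov1.png",ov(S.c["color"][:,:,::-1],S,(355,185,405,260),7,segs))
E
```

```text
(no output)
```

View pics/ov0.png

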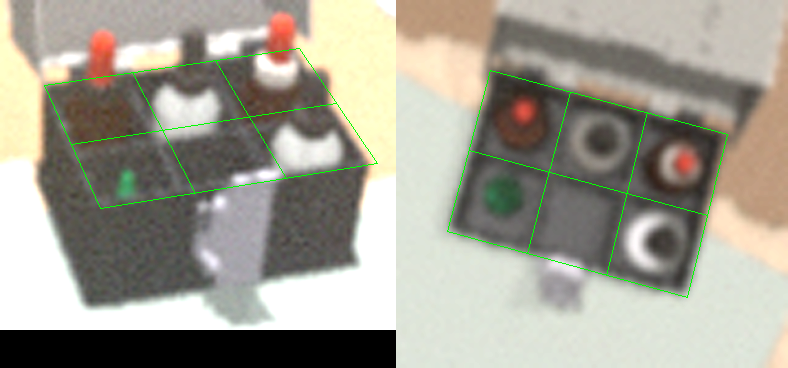

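View pics/ov1.png

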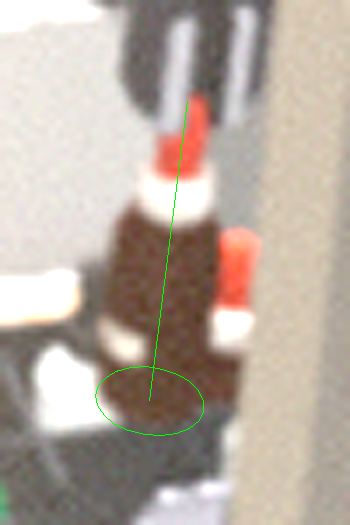

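```bash
python3 - <<'E'
from h import *
from plant import ctrl
f0=np.array(ctrl.get_force())
for z in(.153,.145,.135,.125,.115,.105,.098,.093):
    ctrl.move_l(world(-.0225,.001,z),v=.06)
    f=np.array(ctrl.get_force())-f0
    print(z,f,ctrl.get_tcp_pos()[2],ctrl.get_grip_width())
    if np.linalg.norm(f)>3: print("STOP");break
print(ctrl.get_time_s())
snap(ctrl,"h11",(320,190,420,290),(290,200,370,280))
E
```

```text
0.153 [ 0.6957 -0.1607  0.2736] 0.15234138506478323 0.008987751500552319
0.145 [0.3315 0.1417 0.0375] 0.14454571110073344 0.008552275087599358
0.135 [ 0.1286  0.1598 -0.0552] 0.13448528201919768 0.008755935245137745
0.125 [0.0374 1.6661 0.6093] 0.12446187004162364 0.008788624545168593
0.115 [ 1.2064  0.5681 -0.2952] 0.11444721096082956 0.00892495612664424
0.105 [ 0.4016  0.5897 -0.2842] 0.10445981020095194 0.008703047060663592
0.098 [ 0.2845  1.1052 -0.4069] 0.09754424542940487 0.008948902891010817
0.093 [0.6613 0.5903 0.2238] 0.09267766072294337 0.008988629634646056
12.6
```

View pics/h11.png

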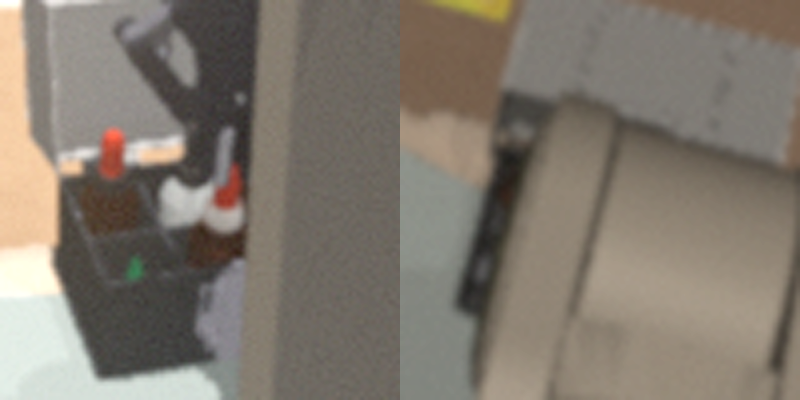

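The bottle is in the cell with only small forces on the tool; its bulb shows at (232,185) in the scene crop. I'll lower it until it touches the floor, then release.

```bash
python3 - <<'E'
from h import *
from plant import ctrl
fb=np.mean([ctrl.get_force() for _ in range(3)],0)
for z in np.arange(.091,.0815,-.001):
    ctrl.move_l(world(-.0225,.001,z),v=.03)
    f=np.array(ctrl.get_force())-fb
    print(round(z,4),f,round(ctrl.get_tcp_pos()[2],4))
    if f[2]>2.0: break
ctrl.sleep(.15)
f=np.array(ctrl.get_force())-fb;print(f,ctrl.get_time_s(),ctrl.get_grip_width())
E
```

```text
0.091 [ 0.2801 -1.04   -0.208 ] 0.0909
0.09 [ 0.1658 -0.0581  0.24  ] 0.0899
0.089 [ 0.5016 -0.6275 -0.0477] 0.0889
0.088 [ 1.1406 -1.0435 -0.5454] 0.0879
0.087 [ 0.3556 -1.0399  0.3137] 0.0869
0.086 [0.5336 0.531  0.4707] 0.0859
0.085 [-0.0208 -0.7172  1.2166] 0.0851
0.084 [-0.9402  0.0778  5.785 ] 0.085
[-0.457  -0.2187  7.0039] 14.85 0.008904961981805968
```

```bash
python3 - <<'E'
from h import *
from plant import ctrl
ctrl.move_l(world(-.0225,.001,.0852),v=.03)
print(ctrl.get_force())
ctrl.grip(.026)
print(ctrl.get_force(),ctrl.get_grip_width())
ctrl.move_l(world(-.0225,.001,.13),v=.08)
ctrl.move_l(world(-.0225,.001,.26),v=.25)
print(ctrl.get_time_s(),ctrl.get_force())
# swing aside for a look: over left of the case
ctrl.move_l(world(.0,.16,.26),v=.3)
print(ctrl.get_time_s())
snap(ctrl,"h12",(310,170,430,290),(285,185,385,285))
E
```

```text
[ 0.7516 -0.757  -1.4105]
[-0.5801 -0.4152  0.6132] 0.026077538363654465
16.7833 [-0.6235  0.1589 -0.7299]
17.4667
```

View pics/h12.png

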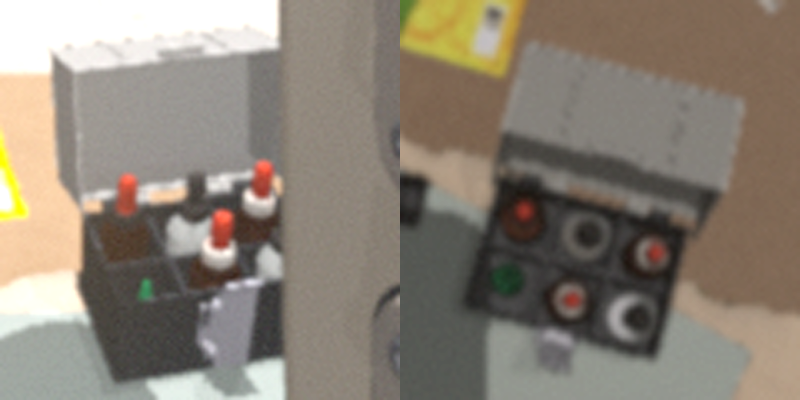

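```bash
cat >> h.py <<'E'
def lid(th,d,h,y=0):
    # d along lid from hinge, h off it
    return world(.05-d*np.cos(th)+h*np.sin(th), y, .069+d*np.sin(th)+h*np.cos(th))
E
python3 - <<'E'
from h import *
from plant import ctrl
S=Cam(ctrl.camera("scene"));T=Cam(ctrl.camera("top"))
for th in(1.65,1.75,1.85,1.95):
  print(th,'top far L/R',T.proj(lid(th,.1,.05,.073)),T.proj(lid(th,.1,.05,-.073)),'near',T.proj(lid(th,.1,-.016,.073)),'scene upper-far',S.proj(lid(th,.1,.05,.073)),S.proj(lid(th,.1,.05,-.073)),'inner L',S.proj(lid(th,.1,-.016,.073)))
print("obs top far (317.5,195.8),(370.8,210.8) near (310.8,219.2)")
E
python3 - <<'E'
import sys;sys.path.insert(0,'.')
E
```

```text
1.65 top far L/R [313.5065 201.7661] [369.3151 216.6206] near [306.7192 226.5469] scene upper-far [326.7579 182.755 ] [388.6476 175.4966] inner L [335.0069 196.491 ]
1.75 top far L/R [314.4099 198.7143] [369.7585 213.4295] near [307.7778 222.6314] scene upper-far [325.6337 183.1024] [386.7652 175.9258] inner L [333.6778 193.8002]
1.85 top far L/R [315.2255 196.0206] [370.0762 210.5887] near [308.8307 218.7832] scene upper-far [324.6055 183.9284] [384.9972 176.8158] inner L [332.3636 191.5794]
1.95 top far L/R [315.9458 193.7082] [370.2678 208.1233] near [309.8642 215.0522] scene upper-far [323.6794 185.2066] [383.3563 178.1407] inner L [331.0793 189.8395]
obs top far (317.5,195.8),(370.8,210.8) near (310.8,219.2)
```

```bash
python3 - <<'E'
from h import *
from plant import ctrl
ctrl.grip(0.0)
ctrl.move_l(world(.165,0,.265),v=.3)
ctrl.move_l(world(.165,0,.133),v=.15)
print(ctrl.get_time_s(),ctrl.get_force(),ctrl.get_grip_width(),ctrl.get_tcp_pos(),world(.165,0,.133))
snap(ctrl,"h13",(290,120,430,290),(285,165,385,285))
E
```

```text
19.9833 [-0.2313  0.9426  0.3064] -0.00047347107869005815 [ 0.6403 -0.1092  0.1343] [ 0.6396 -0.1094  0.133 ]
```

View pics/h13.png

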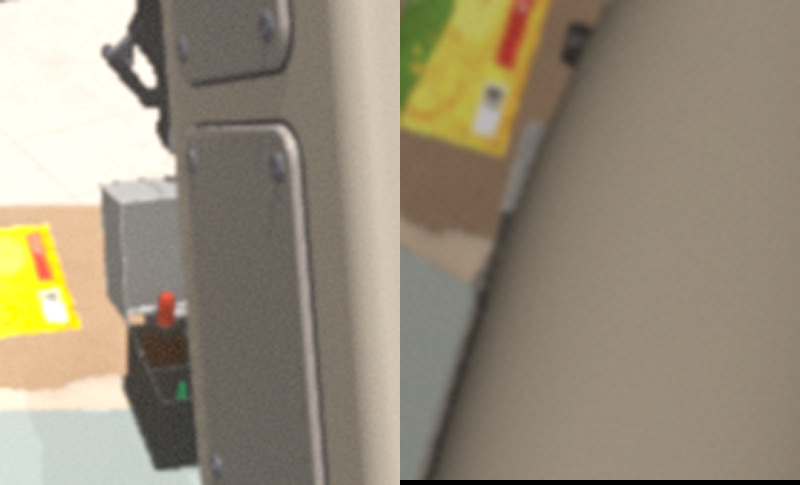

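```bash
cat >> h.py <<'E'
DC,OFF=.085,-.012   # contact d, TCP z minus tip z
def tcp_for(th,ex=0):
    # tip's front bottom corner on the outer face
    c=np.cos(YAW),np.sin(YAW)
    P=lid(th,DC,.05); return P+np.array([c[0]*(.011+ex),c[1]*(.011+ex),OFF])
def tang(th,f):
    # closing-direction resistance along the arc at press point, case-plane
    r=np.array([-DC*np.cos(th)+.05*np.sin(th),DC*np.sin(th)+.05*np.cos(th)])
    r/=np.linalg.norm(r); cl=np.array([-r[1],r[0]])   # closing direction (x,z): check sign
    fx=f[0]*np.cos(YAW)+f[1]*np.sin(YAW)
    return -(fx*cl[0]+f[2]*cl[1]),fx
E
python3 - <<'E'
from h import *
from plant import ctrl
fb=np.mean([ctrl.get_force() for _ in range(5)],0);print(fb)
np.save("fb.npy",fb)
# closing direction check
d=lid(1.0,.085,.05)-lid(1.1,.085,.05);print("closing dz",d)
ctrl.move_l(world(.165,0,.118),v=.1)
p=tcp_for(1.9);print(p)
ctrl.move_l(np.r_[p[:2],.118],v=.1)
f=np.array(ctrl.get_force())-fb;print(f)
for th in np.arange(1.85,1.5,-.05):
    ctrl.move_l(tcp_for(th),v=.1)
    f=np.array(ctrl.get_force())-fb
    print(round(th,2),tcp_for(th),f,tang(th,f))
    if np.linalg.norm(f)>12: print('STOP');break
print(ctrl.get_time_s())
snap(ctrl,"h14",(290,120,430,290),(285,165,385,285))
E
```

```text
[-0.2824 -0.2212 -0.273 ]
closing dz [-0.0095  0.0028  0.0001]
[ 0.6116 -0.1012  0.1213]
[0.7257 0.4402 0.9891]
1.85 [ 0.6084 -0.1003  0.1249] [0.4692 0.2005 0.0776] (np.float64(0.2155457866244594), np.float64(0.39458773047141743))
1.8 [ 0.6051 -0.0993  0.1284] [ 0.7385  0.0745 -0.3137] (np.float64(0.7147885155905219), np.float64(0.6882859917861394))
1.75 [ 0.6016 -0.0983  0.1317] [0.5068 0.4103 0.829 ] (np.float64(-0.2590286732174264), np.float64(0.3720757593654787))
1.7 [ 0.5979 -0.0972  0.1348] [ 0.9896  0.0214 -0.0563] (np.float64(0.779983546561773), np.float64(0.9442441860883344))
1.65 [ 0.5941 -0.0961  0.1378] [0.36   0.2545 1.2857] (np.float64(-0.5125605739704828), np.float64(0.2746386492962002))
1.6 [ 0.5901 -0.095   0.1405] [ 0.8378  0.1754 -0.1922] (np.float64(0.7419730587855559), np.float64(0.7554776326776832))
1.55 [ 0.5861 -0.0938  0.143 ] [0.9897 0.1682 0.7167] (np.float64(0.43759569978063806), np.float64(0.90340474182517))
1.5 [ 0.5819 -0.0926  0.1453] [0.4273 0.6101 0.4517] (np.float64(0.014024876743104042), np.float64(0.23998198393372727))
22.825
```

View pics/h14.png

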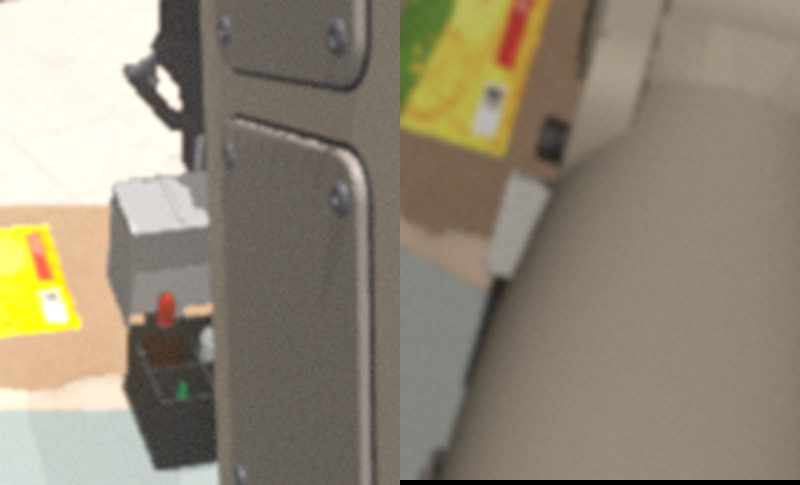

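```bash
python3 - <<'E'
from h import *
from plant import ctrl
fb=np.load("fb.npy")
for th in np.arange(1.44,.44,-.06):
    ctrl.move_l(tcp_for(th),v=.1)
    f=np.array(ctrl.get_force())-fb
    print(round(th,2),f,np.round(tang(th,f),2))
    if np.linalg.norm(f)>14: print('STOP');break
print(ctrl.get_time_s(),ctrl.get_tcp_pos())
snap(ctrl,"h15",(290,120,430,290),(285,165,385,285))
E
```

```text
1.44 [0.4142 0.4037 0.9841] [-0.12  0.28]
1.38 [ 0.0421 -0.3919 -0.1067] [0.18 0.15]
1.32 [0.6323 0.2765 0.4857] [0.37 0.53]
1.26 [-0.3111  0.2589  1.4702] [-0.68 -0.37]
1.2 [ 0.5393 -0.0386 -0.6294] [0.62 0.53]
1.14 [-0.2304 -0.1041  0.6441] [-0.26 -0.19]
1.08 [0.2947 0.0427 0.4573] [0.25 0.27]
1.02 [ 0.5086 -0.03    1.3469] [0.52 0.5 ]
0.96 [ 1.6067 -0.4091  0.9239] [1.72 1.66]
0.9 [0.2881 0.518  0.9692] [0.27 0.13]
0.84 [0.8053 0.227  0.4708] [0.79 0.71]
0.78 [1.2481 0.701  1.0973] [1.25 1.  ]
0.72 [0.0616 0.012  1.6954] [0.58 0.06]
0.66 [ 0.6571 -0.1413  1.8318] [1.3  0.67]
0.6 [0.7282 0.7072 2.1777] [1.38 0.5 ]
0.54 [ 0.4359 -0.0022  1.7626] [1.21 0.42]
0.48 [-0.2339  0.9504  1.8382] [ 0.56 -0.49]
27.175 [ 0.4891 -0.0656  0.1403]
```

View pics/h15.png

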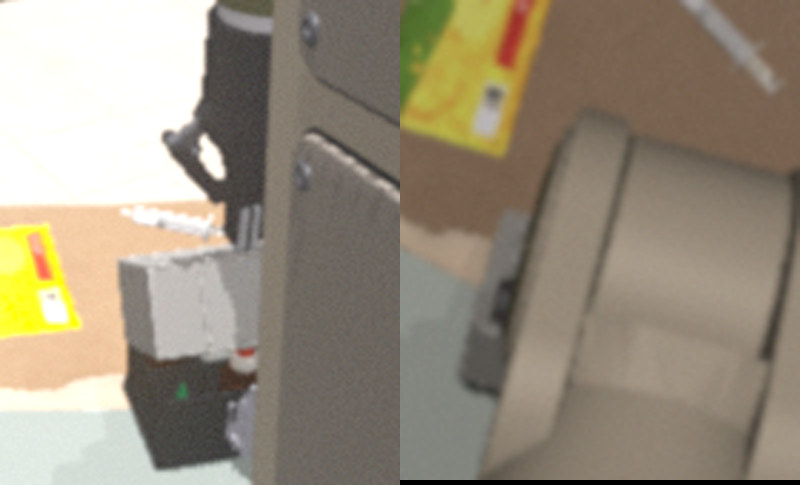

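```bash
cat > press.py <<'E'
from h import *
from plant import ctrl
import sys
fb=np.load("fb.npy")
def F(n=4): 
    return np.mean([ctrl.get_force() for _ in range(n)],0)-fb
th0,th1,fine=float(sys.argv[1]),float(sys.argv[2]),float(sys.argv[3])
lim=float(sys.argv[4])
th=th0;peak=0
while th>th1:
    ctrl.move_l(tcp_for(th),v=.06 if fine>.01 else .02)
    f=F();t=tang(th,f)[0];peak=max(peak,t)
    print(round(th,4),f,round(t,2),round(float(ctrl.get_tcp_pos()[2]),4),round(ctrl.get_time_s(),2))
    if np.linalg.norm(f)>lim: print('LIM');break
    if peak>8 and t<peak-3: print('DROP');break
    th-=fine
E
python3 press.py .44 .2 .04 9; python3 press.py .19 .0 .01 9
```

```text
0.44 [-0.3744  1.0465  1.7402] 0.44 0.1382 27.52
0.4 [0.2596 0.6949 2.438 ] 1.5 0.1359 27.77
0.36 [-0.4526  1.0167  2.0873] 0.75 0.1335 28.02
0.32 [1.0983 0.0105 1.717 ] 1.92 0.131 28.27
0.28 [-0.2566  0.4857  2.2679] 1.28 0.1283 28.52
0.24 [-0.4696  0.5531  2.34  ] 1.25 0.1256 28.77
0.2 [-0.1244 -0.4712  1.9359] 1.45 0.1227 29.02
0.19 [-0.2117 -0.5657  2.9698] 2.2 0.1222 29.27
0.18 [-0.4722  0.9222  3.1681] 1.93 0.1214 29.52
0.17 [-0.484   0.5052  3.3005] 2.13 0.1206 29.77
0.16 [-1.4197  1.0139  4.2694] 2.24 0.1198 30.02
0.15 [-1.1478  0.4947  3.973 ] 2.3 0.119 30.27
0.14 [-1.3296  1.5555  6.264 ] 3.84 0.1186 30.52
0.13 [-2.2702  1.5032  7.759 ] 4.52 0.1181 30.77
0.12 [-2.4392  2.2414  8.7282] 5.14 0.1174 31.02
LIM
```

```bash
python3 press.py .112 -.15 .008 20
```

```text
0.112 [-1.7438  1.2574  8.4127] 5.51 0.1169 31.27
0.104 [-1.9944  0.9306  9.696 ] 6.51 0.1164 31.52
0.096 [-2.1581  1.0192 10.2913] 6.95 0.1158 31.77
0.088 [-2.2229  1.7498 11.1902] 7.59 0.1153 32.02
0.08 [-2.4291  1.7674 11.7043] 7.96 0.1147 32.27
0.072 [-3.0875  1.7587 12.4548] 8.29 0.1141 32.52
0.064 [-3.8432  1.9007 12.5662] 8.03 0.1135 32.77
0.056 [-2.8036  1.5716  6.6397] 3.79 0.112 33.02
DROP
```

The force dropped (Fz fell from 12.6 N to 6.6 N), which looks like the catch snapping. I'll continue a little until it turns hard.

```bash
python3 press.py .051 -.15 .005 15
```

```text
0.051 [ 0.4321 -0.3018  0.5896] 0.77 0.1109 33.27
0.046 [0.0901 0.1341 0.4798] 0.43 0.1107 33.52
0.041 [ 0.6008 -0.7218  0.5598] 0.89 0.1105 33.77
0.036 [-0.108  -0.4809  0.4556] 0.4 0.1099 34.02
0.031 [ 1.083  -0.1651  0.426 ] 0.94 0.1095 34.27
0.026 [-0.4505  0.9107  0.0115] -0.35 0.1091 34.52
0.021 [ 0.4921 -0.0978  1.0146] 1.13 0.1089 34.77
0.016 [ 0.9504 -0.8357  2.253 ] 2.52 0.1086 35.02
0.011 [0.5948 0.4649 4.4338] 4.02 0.1081 35.27
0.006 [0.8356 0.11   4.1342] 3.95 0.1075 35.52
0.001 [1.1583 1.1311 5.2794] 4.95 0.1075 35.77
-0.004 [-0.5512 -0.0792  8.0069] 6.66 0.1074 36.02
-0.009 [ 0.1268  0.7256 10.2302] 8.82 0.1073 36.27
-0.014 [-0.8518  0.7375 12.6641] 10.5 0.1072 36.52
-0.019 [-1.9389  1.1761 14.9497] 11.95 0.1072 36.77
LIM
```

```bash
python3 - <<'E'
from h import *
from plant import ctrl
p=np.array(ctrl.get_tcp_pos())
ctrl.move_l(p+[0,0,.01],v=.03)
print(ctrl.get_force()-np.load("fb.npy"))
ctrl.move_l(np.r_[p[:2],.25],v=.2)
ctrl.move_to([.3,.4,.3],[np.pi,0,YAW+np.pi])
print(ctrl.get_time_s())
for n in("scene","top"):
    cv2.imwrite(f"pics/{n}9.png",ctrl.camera(n)["color"][:,:,::-1])
snap(ctrl,"h16",(310,190,430,290),(285,195,385,285))
E
```

```text
[ 0.4868  0.0799 -0.2283]
39.9083
```

View pics/h16.png

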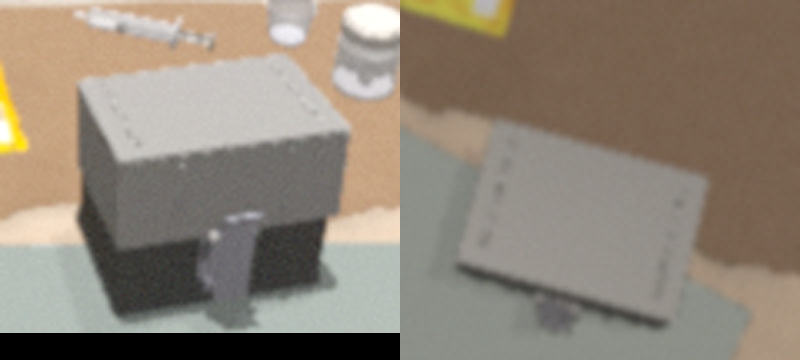

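View pics/scene9.png

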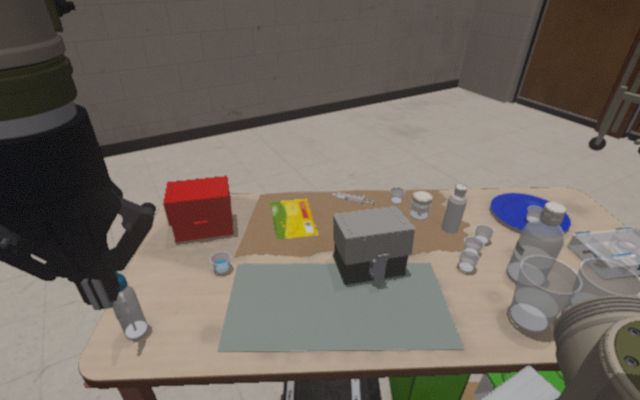

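```bash
python3 - <<'E'
from h import *
from plant import ctrl
S=Cam(ctrl.camera("scene"));print("spray base",S.onz(135,330,0),ctrl.get_tcp_pos(),ctrl.get_force()-np.load("fb.npy"))
T=Cam(ctrl.camera("top"))
for th in(0,.05,.1,.15,.3): print(th,S.proj(lid(th,.1,.05,.073)),S.proj(lid(th,.1,.05,-.073)))
print("seen front top corners", (310+120/3.33,190+160/3.33),(310+348/3.33,190+128/3.33))
ctrl.job_done();print(ctrl.get_time_s())
E
```

```text
spray base [0.554  0.4206 0.    ] [0.3006 0.3995 0.2999] [ 0.4179 -0.4381  0.732 ]
0 [347.1016 243.7809] [416.6447 233.2267]
0.05 [346.8314 240.9571] [416.4481 230.5001]
0.1 [346.5192 238.1053] [416.1857 227.7507]
0.15 [346.1661 235.236 ] [415.8581 224.9883]
0.3 [344.875  226.6276] [414.4976 216.7228]
seen front top corners (346.036036036036, 238.04804804804803) (414.5045045045045, 228.43843843843842)
the job is handed in; nothing more can be done
the job is handed in; nothing more can be done
```

The bottle is standing in the empty cell, the lid is latched shut and the job is handed in. My last clock reading, about 40 s, was just before that, against the 61 s limit.

**Bottle:** I pinched it by the bulb, lowered it into the cell with small forces (about 7 N at floor contact), and released it. The picture taken afterwards shows it upright and fully down.

**Lid:** I pulled the lid over from behind with the closed fingers and pressed its front edge. The vertical force rose to 12.6 N and dropped to about 0.5 N as the catch snapped. I then pressed to about 15 N, where it turned hard. That stayed well under the 30 N forcing limit.

**Last checks:**
- With the arm withdrawn for about 3 s, the lid stayed down with the hook over the lip.
- The lid's front corners in the scene picture match an angle of about 0.1 rad, which is within the 0 to 0.13 rad range for a caught lid.
- The other things I could see on the table look unmoved; the gripper hid part of the spray bottle in that picture. The force on the tool was near zero.

**Disagreements:**
- **Fingertips:** they looked 10 to 20 mm farther back from the TCP than the description says. I set the grasp height from the pictures instead, then checked it by the grip width (8.8 mm on the soft bulb).
- **Case position:** the scene camera put the case 3 to 5 mm farther left than the top camera at first. I used the top camera's position, shifted 1 mm left, and the bottle went in freely.

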